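# Complete the channel nest and pump the lift up to its mark

## Task

Lay the loose aluminium channel, legs down as it is, on the two channels lying open side up on the table of the blue hand-pumped lift, so that its two legs interlock with them, one leg hanging inside each, fully down, its ends about flush with theirs. Then, with the nest released on it, raise the table by pumping the lift's sprung lever down and letting it come back up, in full strokes (shorter ones are fine for the finish), until the red pointer stands inside the green band, and leave the lever up. The lift cannot be lowered, so do not pump past the band; leave the band where it is set and the bottles and plaster block undisturbed.

Things in the scene. Friction and masses are not known exactly. Their poses are not given: they have to be found in the camera images.
- lift: Blue hand-pumped lift, fixed to the worktop; base plate 170 x 150 mm (a lug under the lever reaches 142 mm out along -y). Origin on the worktop under the middle of its table. x points to the gauge post (aluminium strip 22 mm wide, 181 mm tall, face 97 mm out along +x, at y +24 to +46 mm), the lever stands out along -y, z is up.
- table_centre (a point): Middle of the top face of the lift's aluminium table, 132 x 130 mm, which rises with the load; 70 mm above the worktop when down; low lips round it (sides 7 mm, ends 4 mm high). Axes as the lift's. The two lower channels lie side by side on it along x, centred 30 mm to either side of this point along y. When the nest is complete the centre of the loose channel is 17 mm above this point.
- channel_loose_centre (a point): Loose aluminium U-channel standing legs down on the worktop, 120 mm long (its x), 58 mm wide (its y), 28 mm high, walls 3 mm, about 0.11 kg; the point is its centre, half-way up (14 mm above the feet of its legs, 14 mm below the top of its web). Can be gripped across its 58 mm width.
- channel_right_centre (a point): Centre (half-way up) of the lower channel on the lever side (-y of the lift): the same profile, loose, lying open side up (web below, legs up). Inner width 52 mm.
- channel_left_centre (a point): Centre (half-way up) of the other lower channel, on the +y side; the two lie about 2 mm apart, so in the nest the web of the loose channel rests on their two neighbouring legs and each of its own legs hangs inside one of them, with some 27 mm beside it to the outer leg.
- lift_lever (a joint): Sprung pump lever, rad: 0 = up (0.45 above level; returns by itself when let go), 0.6 = fully down (0.15 below level). Needs 4 to 14 N at the grip. A press from rest first idles for 0.1 to 0.2 rad, then lifts the table about 36 mm per rad: some 16 mm in a full stroke. Let it come fully back up between strokes. The table stays where pumped; a stroke may be stopped part-way.
- lever_pivot (a point): Pivot axis of the lever (parallel to the lift's x), 75 mm above the worktop and 100 mm out along -y from the lift's origin. Fixed to the lift; axes as the lift's.
- lever_grip (a point): Middle of the black grip of the lever, on its centre line, 145 mm from the pivot; the grip is round, 26 mm thick, from 103 to 188 mm from the pivot. It can be pressed from above.
- pointer (a point): Tip of the red pointer on the table; rises with it.
- band (a point): Middle of the front of the green band clamped on the gauge post, 12 mm high. The pointer is inside the band when it is within 6 mm above or below this height; at the start it stands 42 to 72 mm lower. The band is held by friction only.
- amber_bottle: Bystander: amber glass bottle with a blue cap, 60 mm across, 133 mm tall; origin under its middle.
- hdpe_bottle: Bystander: white round bottle, 46 mm across, 104 mm tall; origin under its middle.
- plaster_block: Bystander: cream plaster block, 62 x 68 x 58 mm; origin under its middle.
Mind the look-alikes: they are no part of the job. What is shaped like the part that bears channel_left_centre but turquoise is not meant.

How it is judged:
On the way, in this order (a step that is already met when the one before it is completed fails the run):
1. the loose channel lies interlocked and released on the nest, with the table still down (z of channel_loose_centre in the frame of table_centre between 0.013 and 0.021 m and y of channel_loose_centre in the frame of table_centre between -0.02 and 0.02 m and x of channel_loose_centre in the frame of table_centre between -0.02 and 0.02 m and contact force between the fingers and channel_loose below 0.2 N and z of pointer in the frame of lift below 0.074 m), for 0.2 s.
2. lever pressed down through a full stroke (value of joint lift_lever above 0.48 rad).
3. lever back up (value of joint lift_lever below 0.1 rad).
4. lever pressed down through a second full stroke (value of joint lift_lever above 0.48 rad).
5. lever back up again (value of joint lift_lever below 0.1 rad).
At the end, for the whole second after the job is handed in: Pointer within 6.5 mm of the band's middle; lever up (under 0.05 rad); loose channel level, fully down in the nest (centre 13 to 21 mm above the table), within 20 mm of centre along x and y and 0.2 rad of the table; both lower channels in place on the table; all at rest (z of pointer in the frame of band between -0.0065 and 0.0065 m and value of joint lift_lever below 0.05 rad and z of channel_loose_centre in the frame of table_centre between 0.013 and 0.021 m and y of channel_loose_centre in the frame of table_centre between -0.02 and 0.02 m and x of channel_loose_centre in the frame of table_centre between -0.02 and 0.02 m and angle between the x axis of channel_loose_centre and the x axis of table_centre, either way round below 0.2 rad and angle between channel_loose_centre's own z axis and vertical below 0.08 rad and distance between each of channel_right_centre, channel_left_centre and table_centre below 0.045 m and linear speed of channel_loose below 0.02 m/s); the robot touches nothing.
It fails at once if the green band is shifted (distance of band from where it was at the start of the episode above 0.005 m).
It fails at once if a bottle or the plaster block is disturbed (distance of any of amber_bottle, hdpe_bottle, plaster_block from where it was at the start of the episode above 0.03 m).
It also fails if it takes over 64 s, if anything falls off the work surface, if the arm or the gripper's body presses on something with over 40 N, if the wrist force passes 120 N, or if a joint passes its speed limit or range.

## Robot

A 6-joint arm with a two-finger parallel gripper is mounted at the origin on a cart in front of the work surface, level with it; the furniture and walls round the work are solid. World frame = base frame: x ahead of the robot, y to its left, z up, the work surface at z = 0. Lengths are in m, angles in rad, forces in N, time in s.
With the tool pointing down it reaches from about 0.425 to 0.95 m from the base axis. Payload 3.5 kg.
Tool frame: the origin (TCP) lies midway between the tips of the shut fingers; the grasp point (between the pads) lies 19 mm behind it; z points along the fingers, y is the direction in which the jaws open and shut (so a half turn about z gives the same grasp; the last joint's range is limited). The gripper opens to 85 mm and grips with 20 to 120 N. Pads are 22 mm wide; open, the fingers measure 114 mm over their backs; the gripper's body (76 mm by 85 mm) begins 54 mm behind the grasp point. The pads swing forward as they close: fully open they stand 13 mm farther back than shut.
Start: joints at [-1.327, 0.286, 1.577, -0, 1.279, -0.15], TCP at [0.259, -0.623, 0.231] pointing down, gripper open.
Joint ranges: [-2.77, 2.77], [-0.9, 2.22], [0.21, 2.48], [-1.53, 4.67], [0.24, 2.81], [-2.84, 2.84]. Speed limits (rad/s): [2.79, 2.79, 3.14, 3.14, 3.14, 3.14].

## Interface

Orientations are given as [roll, pitch, yaw] about the fixed x, y, z axes, in that order (R = Rz(yaw) Ry(pitch) Rx(roll)).
In Python, from cell import manip gives the robot as it stands. Calls block until the motion is done:
- manip.move_to(position, orientation): joint-space move of the TCP to a pose.
- manip.movel(position, ori=None, rate=0.15, max_force=None): straight line of the TCP; ori=None keeps the orientation; rate is the mean speed in m/s. With max_force (N) it stops when the force on the tool has changed by that much, and returns True; else False.
- manip.move_joints(angles): joint-space move.
- manip.move_gripper(opening, newtons=None): opening from 0.0 (shut) to 1.0 (fully open); newtons is the grip in N (None keeps the last); returns when the fingers have stopped.
- manip.hold(seconds).
- manip.ik(position, orientation): joint angles nearest the present ones, or None.
- manip.read_camera(name): name is "scene" or "side" or "wrist"; returns a dict with "color" (384x512x3 uint8, red, green, blue), "depth" (384x512 float32, m along the optical axis (not along the pixel's ray), 0 where there is no reading), "camera_matrix" (3x3 intrinsics, pixels), "k1" (the pictures are not rectified: a ray, as slopes to the right and down, at radius r is drawn at 1 + k1 r^2 times it, then the intrinsics apply), "extrinsics" (4x4, takes a point from world to camera coordinates); the wrist camera has in their place "hand_eye" (4x4, takes a point from camera to tool coordinates, whose origin is the TCP and whose axes are the flange's). Camera axes: x right, y down, z forward; pixel columns grow to the right and rows downward; lengths in m; the calibration is good to about 2 mm. A picture is of the moment at which its call begins: read the wrist's pose just before it.
A pose or a line that the arm cannot do raises manip.IKError and nothing moves.
- manip.finish_job(): hands the job in, once; it reports no verdict.
Readings, each from a call of its own:
- manip.read_time_s(): time.
- manip.read_joints(): joint angles.
- manip.read_qd(): joint speeds.
- manip.read_joint_torque(): joint torques, N m.
- manip.read_position(): TCP position.
- manip.read_orientation(): TCP orientation.
- manip.read_ft_force(): force on the tool from outside, world axes, zero at the start.
- manip.read_ft_torque(): the same for the moment, N m.
- manip.read_finger_gap(): opening from 0.0 (shut) to 1.0 (fully open).
Only numpy, scipy, OpenCV 4.12 (cv2) and the standard library are available. Lean on these libraries where they do the work, as an engineer would, in place of code of your own. Each camera call takes 0.05 s, during which the arm holds its last target.

## Working session

There is one attempt and no reset: what is moved stays moved. The work goes in short steps, each a Python script; the robot and the scene stay as the last script left them, time stands still between calls to the robot, and variables do not carry over. Pictures are saved under pics/ and viewed, and the job is handed in when it is done.

```bash
ls; mkdir -p pics
cat > h.py <<'E'
import numpy as np, cv2
from cell import manip
def snap(cam,name):
    T=None
    if cam=="wrist":
        from scipy.spatial.transform import Rotation as R
        p=manip.read_position();o=manip.read_orientation()
        T=np.eye(4);T[:3,:3]=R.from_euler('xyz',o).as_matrix();T[:3,3]=p
    d=manip.read_camera(cam)
    if cam=="wrist": d["c2w"]=T@np.array(d["hand_eye"])
    else: d["c2w"]=np.linalg.inv(np.array(d["extrinsics"]))
    np.savez(f"pics/{name}.npz",**{k:np.array(v) for k,v in d.items()})
    cv2.imwrite(f"pics/{name}.png",d["color"][:,:,::-1])
    return d
def load(name): return np.load(f"pics/{name}.npz")
def rays(d,uv):
    K=d["camera_matrix"];k1=float(d["k1"])
    uv=np.asarray(uv,float).reshape(-1,2)
    q=np.stack([(uv[:,0]-K[0,2])/K[0,0],(uv[:,1]-K[1,2])/K[1,1]],1)
    p=q.copy()
    for _ in range(20): p=q/(1+k1*(p**2).sum(1,keepdims=True))
    return p
def cloud(d):
    z=d["depth"];h,w=z.shape
    u,v=np.meshgrid(np.arange(w),np.arange(h))
    p=rays(d,np.stack([u.ravel(),v.ravel()],1))
    c=np.c_[p*z.reshape(-1,1),z.ravel()]
    c=c@d["c2w"][:3,:3].T+d["c2w"][:3,3]
    c[z.ravel()==0]=np.nan
    return c.reshape(h,w,3)
def px(d,uv,z):
    p=rays(d,uv);r=np.c_[p,np.ones(len(p))]@d["c2w"][:3,:3].T;o=d["c2w"][:3,3]
    return o+r*((z-o[2])/r[:,2])[:,None]
def crop(name,x0,y0,x1,y1,out,s=4):
    im=cv2.imread(f"pics/{name}.png")[y0:y1,x0:x1]
    cv2.imwrite(f"pics/{out}.png",cv2.resize(im,None,fx=s,fy=s,interpolation=cv2.INTER_CUBIC))
E
python3 - <<'E'
from h import *
for c in ["scene","side","wrist"]:
    d=snap(c,c+"0"); print(c,d["c2w"].round(3).tolist(),d["camera_matrix"][0,0],d["k1"])
print(manip.read_time_s(),manip.read_orientation())
E
```

```text
pics
scene [[-0.629, -0.525, 0.573, -0.199], [-0.777, 0.428, -0.462, 0.487], [-0.003, -0.736, -0.677, 0.959], [0.0, 0.0, 0.0, 1.0]] 393.9729190967189 -0.08308524049666527
side [[0.898, 0.367, -0.242, 0.883], [0.439, -0.764, 0.473, -0.786], [-0.011, -0.531, -0.847, 1.372], [0.0, 0.0, 0.0, 1.0]] 469.43042628962036 -0.166939590570509
wrist [[0.384, -0.886, -0.26, 0.324], [-0.924, -0.368, -0.107, -0.595], [-0.001, 0.281, -0.96, 0.374], [0.0, 0.0, 0.0, 1.0]] 307.51754631106724 0.0276497300545355
0.15 [-3.13975137e+00 -2.75351811e-04  3.93794835e-01]
```

View pics/scene0.png

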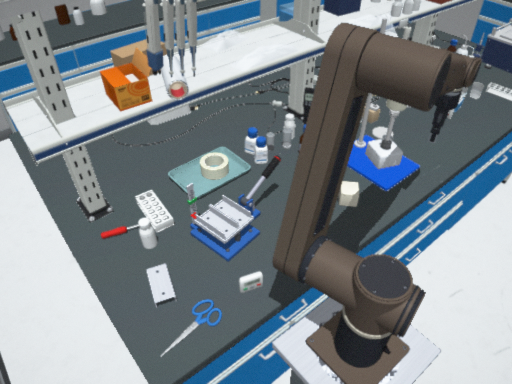

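View pics/side0.png

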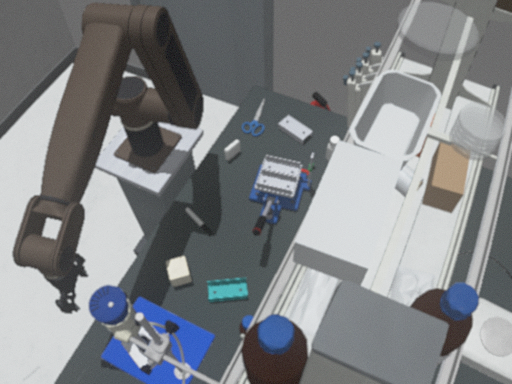

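View pics/wrist0.png

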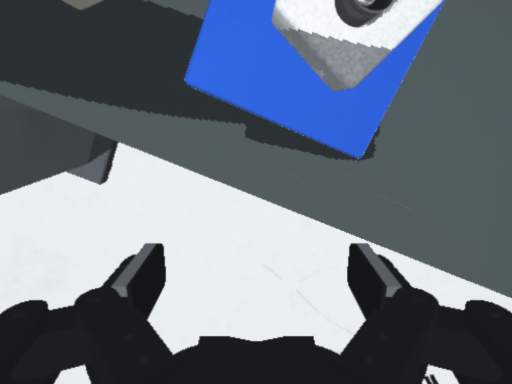

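The scene view shows the lift with two channels at about (225,225). A grey channel legs down is at (160,284), or (295,128) in the side view. The turquoise look-alike is at (227,290) in the side view. Next, enlarged crops.

Run:
```python
from h import *
crop("scene0",90,140,290,310,"s0c",4)
crop("side0",210,90,360,240,"d0c",4)
for n,pts in [("scene0",[(160,275),(155,285),(165,290),(225,222),(238,205),(205,225),(270,170),(150,238)]),("side0",[(295,122),(290,128),(280,172),(265,215),(178,270),(227,290)])]:
    d=load(n);c=cloud(d)
    for u,v in pts: print(n,u,v,c[v,u].round(3))
```

```text
scene0 160 275 [0.493 0.289 0.025]
scene0 155 285 [0.468 0.317 0.029]
scene0 165 290 [0.437 0.303 0.028]
scene0 225 222 [0.506 0.046 0.072]
scene0 238 205 [ 0.522 -0.017  0.094]
scene0 205 225 [0.532 0.102 0.075]
scene0 270 170 [ 0.549 -0.17   0.138]
scene0 150 238 [0.618 0.25  0.045]
side0 295 122 [0.461 0.319 0.028]
side0 290 128 [0.454 0.288 0.022]
side0 280 172 [0.526 0.039 0.097]
side0 265 215 [ 0.559 -0.141  0.119]
side0 178 270 [ 0.389 -0.399  0.059]
side0 227 290 [ 0.54  -0.372  0.002]
```

View pics/s0c.png

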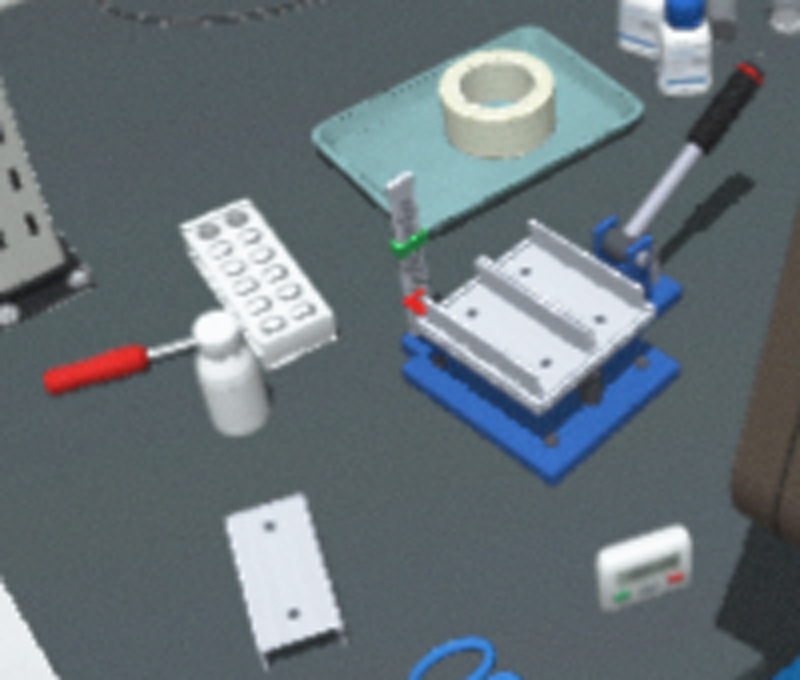

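View pics/d0c.png

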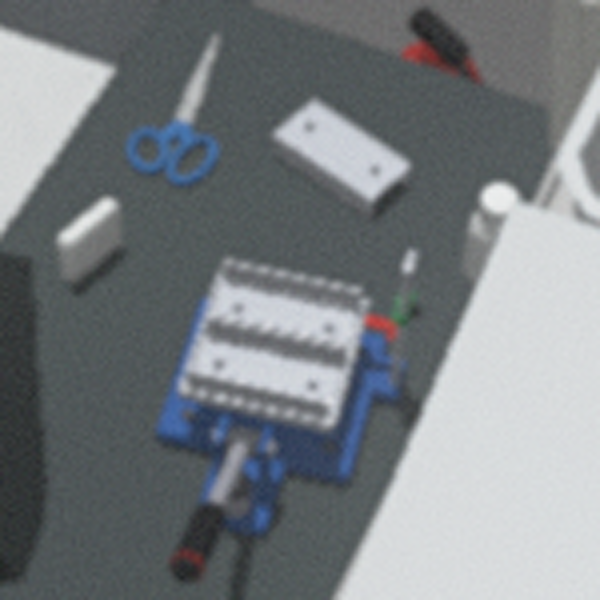

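Run:
```python
from h import *
d=load("scene0")
f=lambda L:[(90+x/4,140+y/4) for x,y in L]
a=px(d,f([(228,515),(303,495),(342,632),(265,655)]),0.028);print(a.round(3),a.mean(0))
b=px(d,f([(418,312),(540,400),(535,225),(650,297)]),0.101);print(b.round(3),b.mean(0))
print(px(d,f([(740,75)]),0.14))
w=load("wrist0");print(w["hand_eye"].round(3))
print(manip.ik([0.46,0.30,0.25],[np.pi,0,0.4]))
```

```text
[[0.533 0.309 0.028]
 [0.515 0.257 0.028]
 [0.397 0.294 0.028]
 [0.413 0.344 0.028]] [0.4645269 0.3006293 0.028    ]
[[ 0.554  0.122  0.101]
 [ 0.426  0.101  0.101]
 [ 0.577 -0.002  0.101]
 [ 0.457 -0.023  0.101]] [0.50353554 0.04965313 0.101     ]
[[ 0.58269483 -0.22067789  0.14      ]]
[[-0.    -0.96  -0.281  0.071]
 [ 1.    -0.     0.001 -0.   ]
 [-0.001 -0.281  0.96  -0.144]
 [ 0.     0.     0.     1.   ]]
[ 3.93124195e-01 -6.06578898e-03  1.86786537e+00 -4.44089210e-16
  1.27979307e+00  1.56392052e+00]
```

The loose grey channel is the only legs-down grey U, with its web top at scene (160,284) and side (295,128). It has a 120x58 footprint and its top is at z≈0.028, which fits. The turquoise one at side (227,290) is the look-alike. I'll refine both poses with the wrist camera, starting over the lift and then over the loose channel.

Run:
```python
from h import *
manip.move_to([0.505,0.04,0.30],[np.pi,0,0.167])
print(manip.read_time_s(),manip.read_joints())
snap("wrist","w1")
manip.move_to([0.465,0.30,0.22],[np.pi,0,-0.294])
snap("wrist","w2")
print(manip.read_time_s(),manip.read_joints())
```

```text
2.6667 [-1.22588585e-01 -1.38968017e-01  1.90245321e+00 -1.84600958e-04
  1.37828405e+00  1.28225622e+00]
3.8333 [ 3.87793021e-01  2.80798332e-02  1.88814404e+00 -4.26186562e-04
  1.22431895e+00  2.25372600e+00]
```

View pics/w1.png

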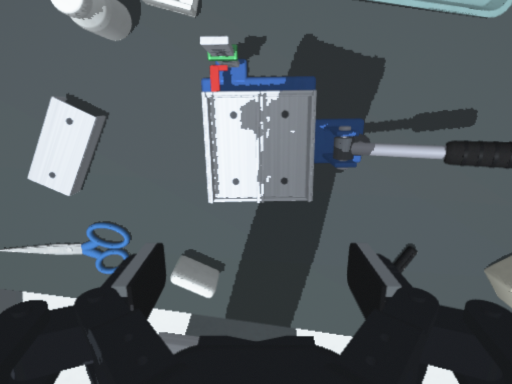

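View pics/w2.png

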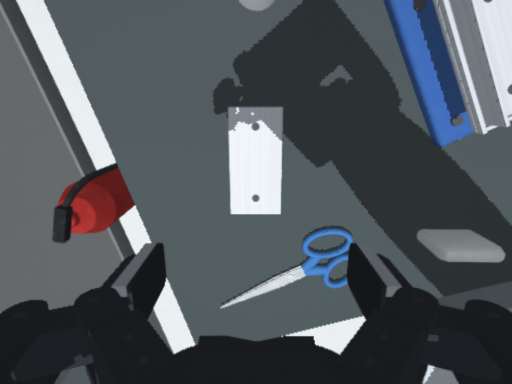

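The w1 view shows the lift table at (260,147), the red pointer at (217,75), the green band at (222,55) and the lever to the right with its grip at (480,153). The w2 view shows the loose channel at (255,160). I'll enlarge all of these.

Run:
```python
from h import *
crop("w1",190,30,330,210,"w1c",4)
crop("w2",215,95,300,225,"w2c",4)
crop("w1",310,110,512,175,"w1l",3)
```

```text
(no output)
```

View pics/w1c.png

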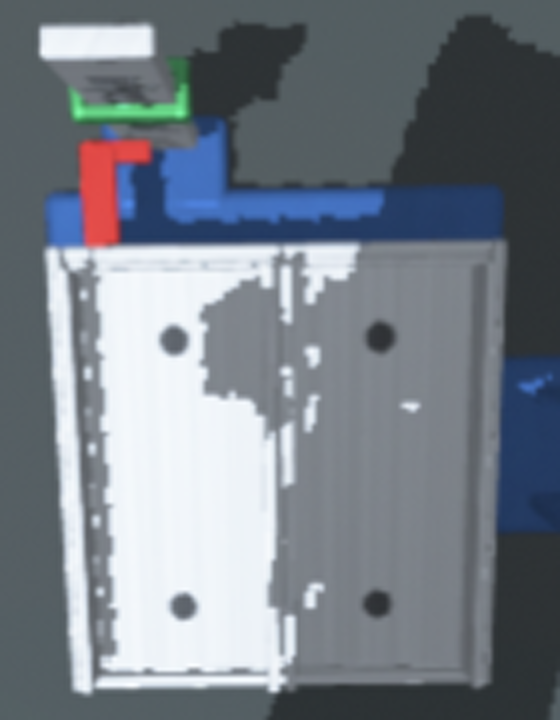

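View pics/w2c.png

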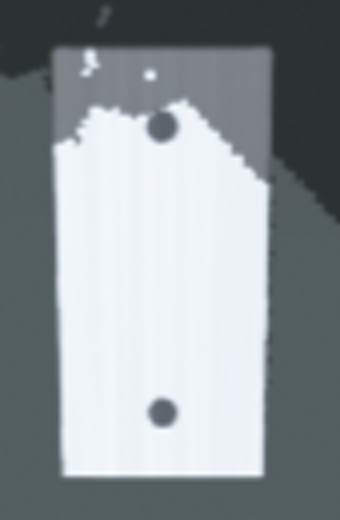

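View pics/w1l.png

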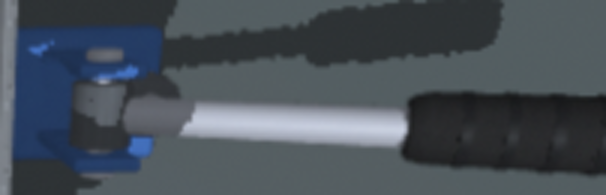

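Run:
```python
from h import *
w1=load("w1");w2=load("w2")
f=lambda L,x,y,s=4:[(x+(a+.5)/s-.5,y+(b+.5)/s-.5) for a,b in L]
ang=lambda v:np.arctan2(v[1],v[0])
a=px(w1,f([(47,248),(503,241),(489,686),(80,690)],190,30),0.098);print(a.round(4),a.mean(0),ang(a[0]-a[3]),ang(a[1]-a[2]),[np.linalg.norm(a[i]-a[i-1]).round(4) for i in range(4)])
h=px(w1,f([(174,340),(380,336),(377,604),(183,606)],190,30),0.073);print(h.round(4),h.mean(0),ang(h[0]-h[3]),ang(h[1]-h[2]))
b=px(w2,f([(52,47),(272,47),(263,476),(63,476)],215,95),0.028);print(b.round(4),b.mean(0),ang(b[0]-b[3]),ang(b[1]-b[2]),[np.linalg.norm(b[i]-b[i-1]).round(4) for i in range(4)])
# depth clouds
for n,u,v in [("w1",240,150),("w1",285,150),("w2",255,150),("w1",470,153),("w1",400,151),("w1",216,67)]:
    print(n,u,v,cloud(load(n))[v,u].round(4))
```

```text
[[ 0.5745  0.1101  0.098 ]
 [ 0.5963 -0.0094  0.098 ]
 [ 0.4739 -0.0327  0.098 ]
 [ 0.4528  0.0863  0.098 ]] [0.52436439 0.03856415 0.098     ] 0.19297951848294456 0.18841714784102362 [np.float64(0.1241), np.float64(0.1214), np.float64(0.1246), np.float64(0.1209)]
[[0.5554 0.0749 0.073 ]
 [0.5664 0.0158 0.073 ]
 [0.4871 0.0013 0.073 ]
 [0.4765 0.0606 0.073 ]] [0.52134321 0.03815376 0.073     ] 0.1791554789736879 0.18111021874603778
[[0.5369 0.3087 0.028 ]
 [0.5201 0.2533 0.028 ]
 [0.4051 0.2878 0.028 ]
 [0.422  0.3435 0.028 ]] [0.47100384 0.29834005 0.028     ] -0.29407877226391493 -0.2914803343492561 [np.float64(0.12), np.float64(0.0578), np.float64(0.1201), np.float64(0.0581)]
w1 240 150 [0.516  0.0608 0.0741]
w1 285 150 [0.525  0.0074 0.0747]
w2 255 150 [0.4847 0.2945 0.0287]
w1 470 153 [ 0.5603 -0.1629  0.1416]
w1 400 151 [ 0.549  -0.1109  0.1108]
w1 216 67 [0.6033 0.1015 0.0706]
```

Run:
```python
from h import *
manip.movel([0.471,0.298,0.08],[np.pi,0,-0.293],rate=0.25)
print(manip.movel([0.471,0.298,0.002],rate=0.08,max_force=6),manip.read_position())
manip.move_gripper(0.0,40)
print(manip.read_finger_gap(),manip.read_ft_force(),manip.read_time_s())
manip.movel([0.471,0.298,0.05],rate=0.1)
print(manip.read_finger_gap(),manip.read_ft_force(),manip.read_time_s())
snap("wrist","w3");snap("side","d3");snap("scene","s3")
crop("d3",240,60,360,180,"d3c",4);crop("s3",90,200,240,320,"s3c",4)
```

```text
False [0.47155754 0.29824458 0.00259455]
0.6721362472142934 [-0.45754695 -0.25356738  3.89361768] 6.0417
0.67250221547966 [ 0.13911779  0.04516661 -1.92831339] 6.675
```

View pics/w3.png

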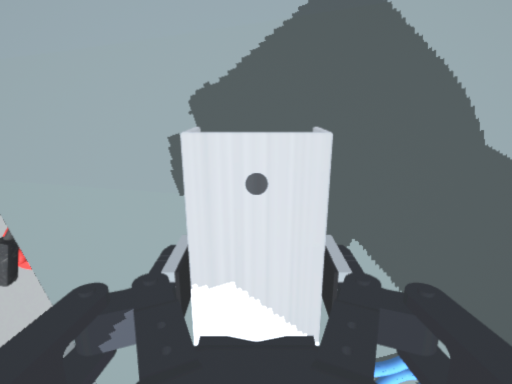

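View pics/s3c.png

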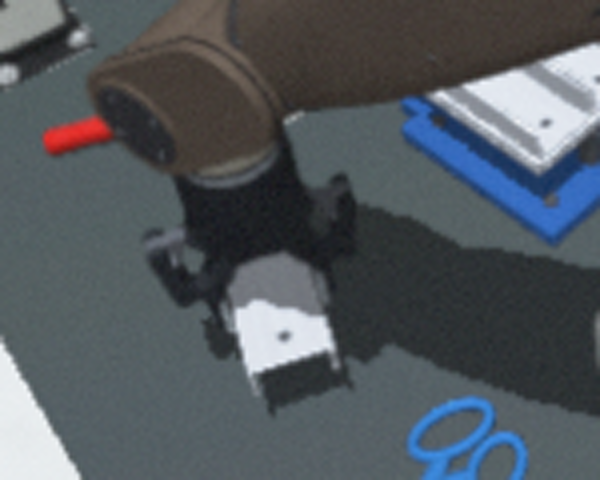

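The channel is held level and square (gap 0.67 ≈ 57 mm). Next I carry it over the nest and set it down.

Run:
```python
from h import *
Y=0.185
manip.movel([0.471,0.298,0.16],rate=0.25)
manip.move_to([0.522,0.0385,0.16],[np.pi,0,Y])
print(manip.read_time_s(),manip.read_position(),manip.read_orientation())
print(manip.movel([0.522,0.0385,0.11],rate=0.12,max_force=6))
snap("wrist","w4");snap("scene","s4")
crop("s4",170,160,290,260,"s4c",5)
```

```text
8.45 [0.52113439 0.03905318 0.15843891] [-3.14026119e+00  2.64198940e-03  1.84552988e-01]
False
```

View pics/w4.png

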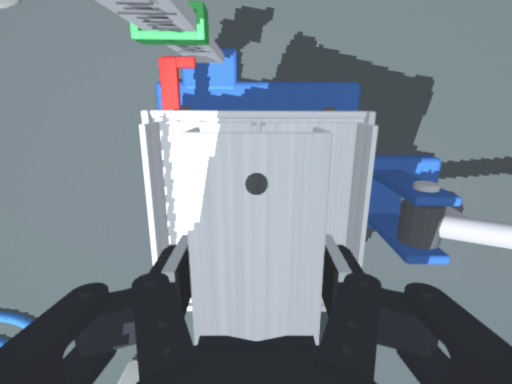

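View pics/s4c.png

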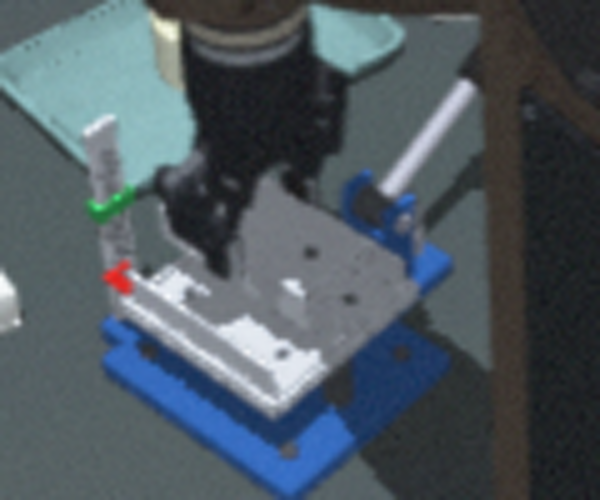

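Run:
```python
from h import *
print(manip.movel([0.522,0.0385,0.072],rate=0.06,max_force=4),manip.read_position(),manip.read_ft_force(),manip.read_time_s())
snap("wrist","w5")
```

```text
True [0.5214848  0.03848708 0.0756088 ] [-0.28693349 -0.04748908  2.78169098] 9.675
```

View pics/w5.png

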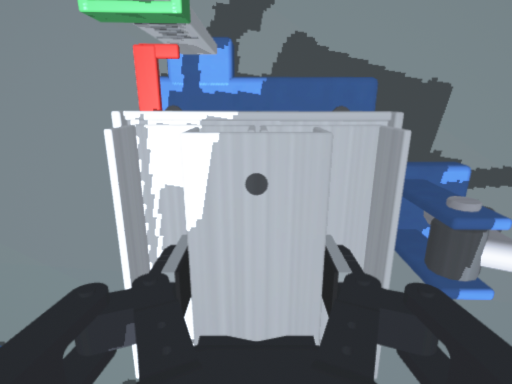

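Contact came at TCP z 0.0756, as predicted, and the channel sits centred between the outer legs. I'll release with a small opening.

Run:
```python
from h import *
manip.move_gripper(0.79)
print(manip.read_finger_gap(),manip.read_ft_force())
manip.movel([0.5215,0.0385,0.13],rate=0.12,max_force=8)
manip.movel([0.5215,0.0385,0.24],rate=0.3)
snap("wrist","w6");print(manip.read_ft_force(),manip.read_time_s())
crop("w6",150,20,370,240,"w6c",3)
c=cloud(load("w6"));
for u,v in [(256,140),(230,140),(280,140)]: print(c[v,u])
```

```text
0.7886050117773747 [ 0.08279625 -0.58953428  0.14438841]
[-0.24966578 -0.06748657 -1.10806563] 11.1667
[0.55725867 0.04546363 0.10282621]
[0.55303043 0.06858358 0.10363813]
[0.56119474 0.02402347 0.10232607]
```

View pics/w6c.png

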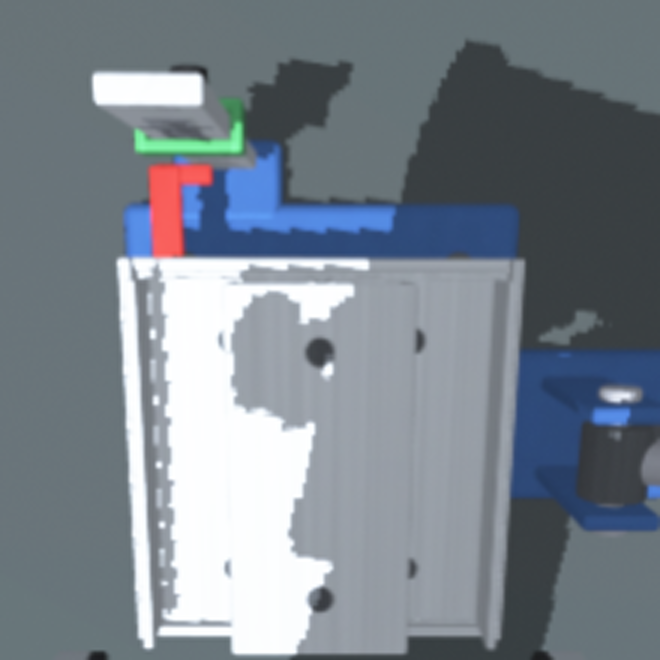

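Run:
```python
from h import *
w=load("w6")
f=lambda L,x,y,s=3:[(x+(a+.5)/s-.5,y+(b+.5)/s-.5) for a,b in L]
a=px(w,f([(226,283),(417,285),(408,655),(232,655)],150,20),0.101);print(a.mean(0),np.diff(a,axis=0).round(4))
b=px(w,f([(118,259),(524,259),(493,647),(146,647)],150,20),0.098);print(b.mean(0))
R=np.array([[np.cos(.185),np.sin(.185)],[-np.sin(.185),np.cos(.185)]])
print(R@(a.mean(0)-b.mean(0))[:2], [ (R@(p[:2]-b.mean(0)[:2])).round(4) for p in list(a)+list(b)])
# band & pointer from depth+scene
for n in ["scene0","side0"]:
    d=load(n);c=cloud(d);im=d["color"].astype(int)
    r,g,bl=im[...,0],im[...,1],im[...,2]
    near=np.linalg.norm(c[...,:2]-[0.62,0.09],axis=-1)<0.06
    for nm,m in [("red",(r>120)&(g<80)&(bl<80)&near),("green",(g>90)&(r<90)&(bl<110)&(g>r+40)&near)]:
        p=c[m];v,u=np.nonzero(m);print(n,nm,m.sum(),p.mean(0).round(4),p[:,2].min(),p[:,2].max(),u.mean(),v.mean(),v.min(),v.max()) if m.any() else print(n,nm,0)
```

```text
[0.52028694 0.03800435 0.101     ] [[ 0.0099 -0.0558  0.    ]
 [-0.1179 -0.0227  0.    ]
 [-0.0108  0.0578  0.    ]]
[0.52446827 0.03894781 0.098     ]
[-0.00428353 -0.00015822] [array([0.0562, 0.028 ]), array([ 0.0556, -0.0287]), array([-0.0644, -0.0293]), array([-0.0644,  0.0295]), array([0.0629, 0.0601]), array([ 0.0628, -0.0606]), array([-0.0629, -0.0582]), array([-0.0628,  0.0586])]
scene0 red 17 [0.5972 0.105  0.067 ] 0.062302053661210555 0.0694220833146223 193.0 215.2941176470588 213 217
scene0 green 31 [0.6092 0.0956 0.1157] 0.10865553789484528 0.12160174218768571 191.70967741935485 200.7741935483871 198 204
side0 red 16 [0.5916 0.0992 0.0689] 0.06596346050365343 0.07214329437905853 304.625 170.6875 169 173
side0 green 2 [0.6134 0.0758 0.1243] 0.12337334268125866 0.12527665909252916 309.0 168.5 168 169
```

The loose channel is seated: top at z≈0.102, centred to within 4 mm in x and 0 mm in y. Next I press the lever from above with the fingers shut.

```bash
cat >> h.py <<'E'
Y=0.185;C0=np.array([0.5225,0.0385])
def out(o,x=0.0):
    ey=np.array([np.sin(Y),-np.cos(Y)]);ex=np.array([np.cos(Y),np.sin(Y)])
    return C0+o*ey+x*ex
def P(o,z,x=0): return [*out(o,x),z]
E
python3 - <<'E'
from h import *
manip.move_gripper(0.0)
manip.move_to(P(.2306,.21),[np.pi,0,Y])
print(manip.read_time_s(),manip.read_ft_force())
snap("wrist","w7")
print(manip.movel(P(.2306,.135),rate=0.08,max_force=3),manip.read_position(),manip.read_ft_force())
snap("side","d7");snap("scene","s7")
crop("d7",200,120,340,260,"d7c",4)
crop("s7",170,130,310,250,"s7c",5)
print(manip.read_time_s())
E
```

```text
12.7333 [-0.37017406  0.27702612 -0.04859436]
True [ 0.56324222 -0.18714263  0.15131894] [0.52366514 2.00083842 1.58889493]
13.5667
```

View pics/w7.png

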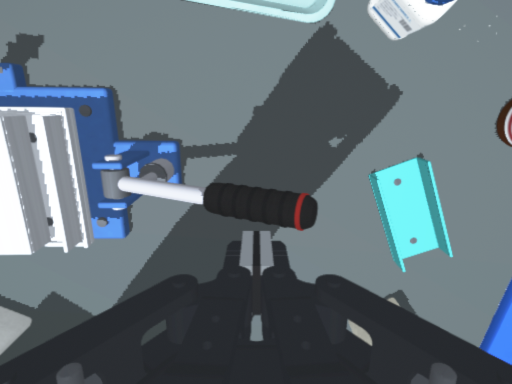

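View pics/d7c.png

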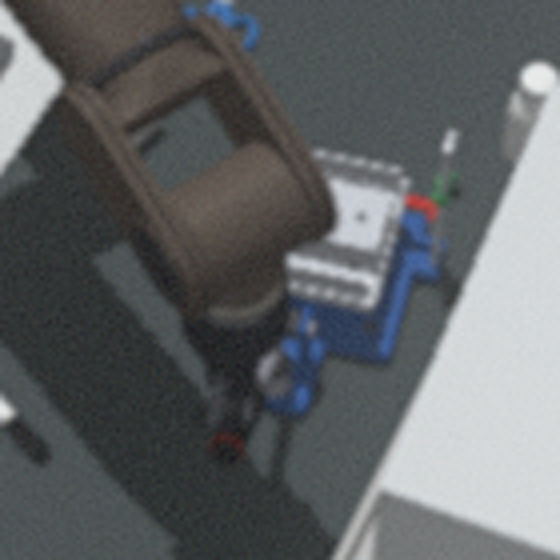

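View pics/s7c.png

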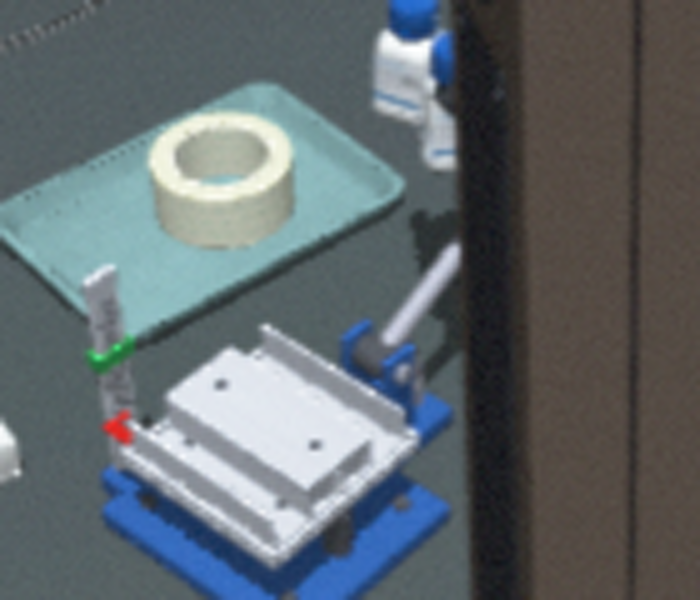

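Run:
```python
from h import *
p=px(load("w7"),[(208,194),(262,203),(300,210)],.14);
R=np.array([[np.cos(Y),np.sin(Y)],[-np.sin(Y),np.cos(Y)]])
print([(R@(q[:2]-C0)).round(4) for q in p])
print(manip.movel(P(.2434,.066),rate=0.08,max_force=24),manip.read_position(),manip.read_ft_force(),manip.read_time_s())
snap("scene","s8");crop("s8",170,130,310,250,"s8c",5)
```

```text
[array([ 0.0062, -0.1946]), array([-0.0007, -0.2339]), array([-0.0062, -0.2619])]
False [ 0.57002321 -0.20279422  0.0692125 ] [-0.6006784  -0.96058132 10.64313158] 14.825
```

View pics/s8c.png

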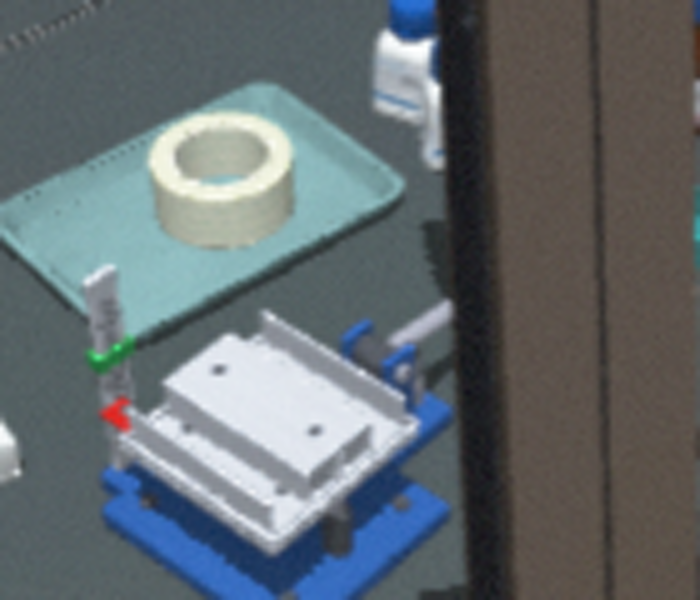

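Run:
```python
from h import *
print(manip.movel(P(.2434,.056),rate=0.04,max_force=14),manip.read_position(),manip.read_ft_force(),manip.read_time_s())
snap("scene","s9");crop("s9",170,130,310,250,"s9c",5)
# predicted pixel scale
d=load("s9");W=np.linalg.inv(d["c2w"]);K=d["camera_matrix"]
for z in (.068,.08,.09,.116):
    q=W[:3,:3]@np.array([*out(-.035,.09),z])+W[:3,3];print(z,(K@(q/q[2]))[:2])
```

```text
True [ 0.57012449 -0.20274247  0.06650353] [-2.48576897  1.8057377  11.3581872 ] 15.1083
0.068 [195.75227816 211.60282541]
0.08 [195.3386811  208.92634659]
0.09 [194.98984887 206.66897544]
0.116 [194.06467741 200.68198468]
```

View pics/s9c.png

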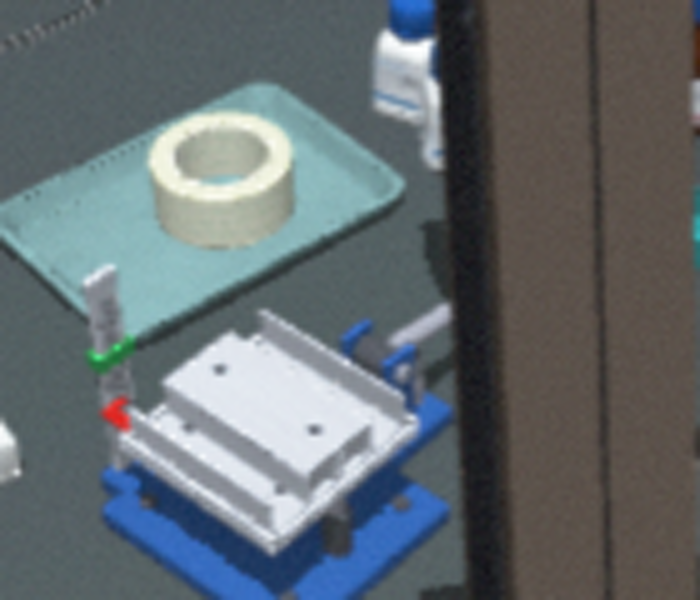

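Full stroke reached against the stop. I'll release, do stroke two, and then measure the gauge closely.

```bash
cat >> h.py <<'E'
def press(z=.058,mf=22):
    s=manip.movel(P(.2434,z),rate=0.09,max_force=mf)
    r=(s,manip.read_position()[2],manip.read_ft_force()[2],manip.read_time_s())
    return r
def up(z=.175): manip.movel(P(.2306,z),rate=0.12)
E
python3 - <<'E'
from h import *
up();manip.hold(0.3);snap("scene","s10a")
print(press())
snap("scene","s10")
up(.22);manip.hold(.1)
print(manip.read_time_s(),manip.read_ft_force())
from scipy.spatial.transform import Rotation as Ro
# candidate tilted view poses: tool looking along +x of lift with pitch
for tilt in (0.5,0.8,1.0):
    R=Ro.from_euler('z',Y)*Ro.from_euler('y',-tilt)*Ro.from_euler('x',np.pi)
    for pos in ([*out(-.03,-.12),.28],[*out(-.03,-.06),.30],[*out(-.03,-.12),.35]):
        T=np.eye(4);T[:3,:3]=R.as_matrix();T[:3,3]=pos;c=T@load("w1")["hand_eye"]
        q=manip.ik(pos,list(R.as_euler('xyz')));print(tilt,np.round(pos,3),c[:3,3].round(3),c[:3,2].round(2),None if q is None else np.round(q,2))
E
```

```text
(True, np.float64(0.06662704698874027), np.float64(9.4931700534237), 17.7583)
19.35 [ 0.99303503 -0.54668363 -0.19235126]
0.5 [0.399 0.046 0.28 ] [0.392 0.045 0.44 ] [ 0.21  0.04 -0.98] [-0.28 -0.76  2.4   0.25  1.06  1.03]
0.5 [0.458 0.057 0.3  ] [0.451 0.056 0.46 ] [ 0.21  0.04 -0.98] [-0.2  -0.57  2.27  0.22  0.98  1.11]
0.5 [0.399 0.046 0.35 ] [0.392 0.045 0.51 ] [ 0.21  0.04 -0.98] [-0.28 -0.77  2.29  0.23  1.18  1.07]
0.8 [0.399 0.046 0.28 ] [0.346 0.036 0.431] [ 0.48  0.09 -0.87] None
0.8 [0.458 0.057 0.3  ] [0.405 0.047 0.451] [ 0.48  0.09 -0.87] [-0.28 -0.75  2.44  0.48  0.76  0.87]
0.8 [0.399 0.046 0.35 ] [0.346 0.036 0.501] [ 0.48  0.09 -0.87] None
1.0 [0.399 0.046 0.28 ] [0.318 0.031 0.417] [ 0.64  0.12 -0.76] None
1.0 [0.458 0.057 0.3  ] [0.377 0.042 0.437] [ 0.64  0.12 -0.76] None
1.0 [0.399 0.046 0.35 ] [0.318 0.031 0.487] [ 0.64  0.12 -0.76] None
```

Run:
```python
from h import *
from scipy.spatial.transform import Rotation as Ro
G=np.array([*out(-.035,.097),.11])
H=load("w1")["hand_eye"]
for dy in (0,.6,-.6):
 for tilt in (0.2,0.4,0.6,.8):
  for dist in (.25,.32):
    R=Ro.from_euler('z',Y+dy)*Ro.from_euler('y',-tilt)*Ro.from_euler('z',np.pi)*Ro.from_euler('x',np.pi)
    cz=R.as_matrix()@H[:3,2]; cpos=G-dist*cz; pos=cpos-R.as_matrix()@H[:3,3]
    q=manip.ik(list(pos),list(R.as_euler('xyz')));print(dy,tilt,dist,"tcp",pos.round(3),"cam",cpos.round(3),cz.round(2),None if q is None else np.round(q,2))
for n in ["scene0","s10a","s10"]:
    crop(n,180,185,215,225,"g_"+n,12)
cv2.imwrite("pics/g.png",np.hstack([cv2.resize(cv2.imread(f"pics/{n}.png")[185:225,180:215],None,fx=7,fy=7,interpolation=cv2.INTER_CUBIC) for n in ["scene0","s10a","s10"]]))
```

```text
0 0.2 0.25 tcp [0.593 0.087 0.204] cam [0.497 0.069 0.331] [ 0.46  0.09 -0.88] [-0.04  0.04  1.92  0.05  0.99 -1.82]
0 0.2 0.32 tcp [0.561 0.081 0.266] cam [0.465 0.063 0.393] [ 0.46  0.09 -0.88] [-0.06 -0.09  1.93  0.05  1.11 -1.83]
0 0.4 0.25 tcp [0.575 0.084 0.199] cam [0.456 0.061 0.304] [ 0.62  0.12 -0.77] [-0.07 -0.09  2.08  0.14  0.77 -1.91]
0 0.4 0.32 tcp [0.531 0.076 0.253] cam [0.412 0.053 0.358] [ 0.62  0.12 -0.77] [-0.1  -0.26  2.13  0.14  0.9  -1.92]
0 0.6 0.25 tcp [0.558 0.081 0.189] cam [0.421 0.055 0.268] [ 0.76  0.14 -0.63] [-0.11 -0.2   2.25  0.32  0.54 -2.1 ]
0 0.6 0.32 tcp [0.505 0.071 0.234] cam [0.368 0.045 0.313] [ 0.76  0.14 -0.63] [-0.15 -0.42  2.32  0.3   0.69 -2.09]
0 0.8 0.25 tcp [0.544 0.078 0.177] cam [0.394 0.05  0.227] [ 0.87  0.16 -0.47] [-0.15 -0.28  2.4   0.78  0.35 -2.56]
0 0.8 0.32 tcp [0.483 0.067 0.21 ] cam [0.333 0.038 0.259] [ 0.87  0.16 -0.47] None
0.6 0.2 0.25 tcp [0.598 0.078 0.204] cam [0.529 0.008 0.331] [ 0.33  0.33 -0.88] [-0.1   0.07  1.88  0.18  1.07 -2.54]
0.6 0.2 0.32 tcp [0.575 0.054 0.266] cam [ 0.506 -0.015  0.393] [ 0.33  0.33 -
[... 906 characters left out ...]
0.577 0.106 0.199] cam [0.467 0.154 0.304] [ 0.58 -0.25 -0.77] [ 0.09 -0.03  2.03 -0.26  0.81 -0.92]
-0.6 0.4 0.32 tcp [0.537 0.124 0.253] cam [0.426 0.172 0.358] [ 0.58 -0.25 -0.77] [ 0.14 -0.17  2.05 -0.26  0.93 -0.9 ]
-0.6 0.6 0.25 tcp [0.562 0.113 0.189] cam [0.434 0.169 0.268] [ 0.71 -0.31 -0.63] [ 0.15 -0.1   2.15 -0.54  0.63 -0.63]
-0.6 0.6 0.32 tcp [0.512 0.134 0.234] cam [0.385 0.19  0.313] [ 0.71 -0.31 -0.63] [ 0.22 -0.25  2.19 -0.51  0.76 -0.63]
-0.6 0.8 0.25 tcp [0.549 0.119 0.177] cam [0.409 0.18  0.227] [ 0.81 -0.36 -0.47] [ 0.22 -0.12  2.26 -1.01  0.53 -0.15]
-0.6 0.8 0.32 tcp [0.492 0.143 0.21 ] cam [0.352 0.205 0.259] [ 0.81 -0.36 -0.47] [ 0.32 -0.27  2.32 -0.91  0.65 -0.21]
```

View pics/g.png

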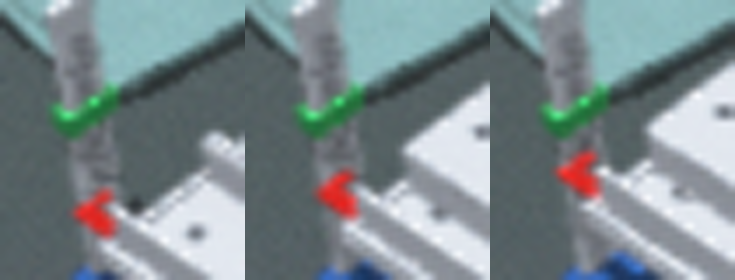

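```bash
cat >> h.py <<'E'
from scipy.spatial.transform import Rotation as Ro
def gauge(name):
    G=np.array([*out(-.035,.097),.11]);H=load("w1")["hand_eye"]
    R=Ro.from_euler('z',Y)*Ro.from_euler('y',-.4)*Ro.from_euler('z',np.pi)*Ro.from_euler('x',np.pi)
    pos=G-.32*(R.as_matrix()@H[:3,2])-R.as_matrix()@H[:3,3]
    manip.move_to(list(pos),list(R.as_euler('xyz')))
    snap("wrist",name);crop(name,180,110,340,250,name+"c",5)
E
python3 - <<'E'
from h import *
gauge("w11")
print(manip.read_time_s())
E
```

```text
21.7917
```

View pics/w11c.png

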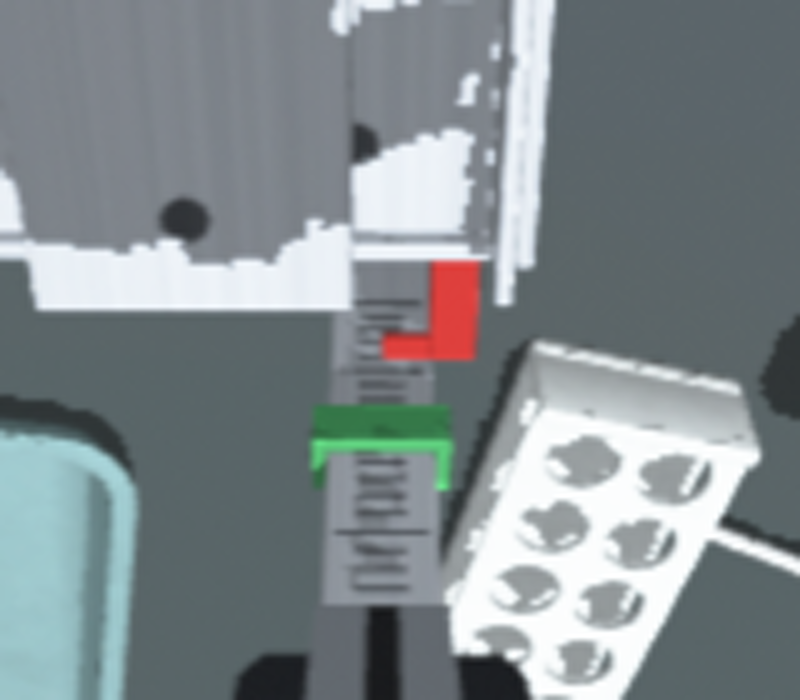

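View pics/w11.png

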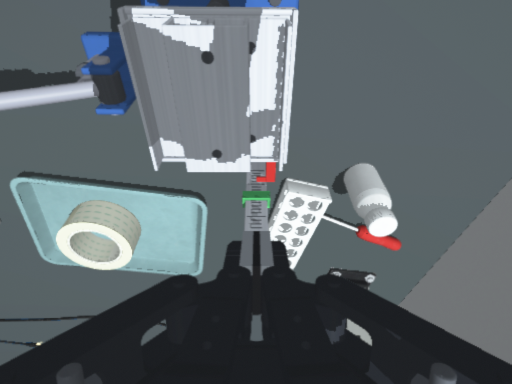

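```bash
cat >> h.py <<'E'
def plane(d,uv,xl):
    p=rays(d,uv);r=np.c_[p,np.ones(len(p))]@d["c2w"][:3,:3].T;o=d["c2w"][:3,3]
    ex=np.array([np.cos(Y),np.sin(Y),0]);c=np.array([*C0,0])
    t=(xl-ex@(o-c))/(r@ex);return o+r*t[:,None]
def lift(p):
    q=np.asarray(p)-[*C0,0];return np.stack([q[...,0]*np.cos(Y)+q[...,1]*np.sin(Y),-q[...,0]*np.sin(Y)+q[...,1]*np.cos(Y),q[...,2]],-1)
E
python3 - <<'E'
from h import *
d=load("w11");f=lambda L:[(180+(a+.5)/5-.5,110+(b+.5)/5-.5) for a,b in L]
c=lift(cloud(d))
for u,v in [(256,180),(270,180),(262,180),(273,170),(256,194),(250,195),(265,195),(256,215),(256,206),(215,150),(258,198)]: print(u,v,d["color"][v,u],c[v,u].round(4))
print("post top",lift(plane(d,f([(380,605)]),.097)))
print("band",lift(plane(d,f([(380,406),(380,440)]),.094)),lift(plane(d,f([(380,406),(380,440),(380,452)]),.097)))
E
```

```text
256 180 [170  99 103] [0.0965 0.0348 0.0888]
270 180 [222  65  61] [0.0907 0.0497 0.0965]
262 180 [222  65  62] [0.0913 0.0412 0.0957]
273 170 [222  64  61] [0.0776 0.0524 0.0967]
256 194 [ 52 117  71] [0.0918 0.0348 0.1186]
250 195 [ 54 120  73] [0.0935 0.0288 0.1181]
265 195 [ 52 119  73] [0.0929 0.0439 0.1188]
256 215 [117 123 129] [0.0955 0.0349 0.1453]
256 206 [ 94  99 104] [0.0962 0.0349 0.1318]
215 150 [61 64 68] [ 0.035  -0.0008  0.1271]
258 198 [ 95 205 126] [0.0933 0.0369 0.123 ]
post top [[0.097      0.03453122 0.16419464]]
band [[0.094      0.03442092 0.11073363]
 [0.094      0.03444426 0.12159559]] [[0.097      0.03440823 0.10703726]
 [0.097      0.03443192 0.11806183]
 [0.097      0.03443999 0.12181462]]
```

Measured on the gauge: band front spans z≈0.112–0.123 (middle ≈0.117) and the pointer is at ≈0.095. About 22 mm remains, at roughly 13.3 mm per stroke. I'll do one full stroke, measure again, then a part stroke.

Run:
```python
from h import *
manip.move_to(P(.2306,.21),[np.pi,0,Y])
up(.165)
print(press())
up(.22)
gauge("w12")
print(manip.read_time_s())
d=load("w12");c=lift(cloud(d))
im=d["color"].astype(int);r,g,b=im[...,0],im[...,1],im[...,2]
for n in ("w11","w12"):
    d=load(n);c=lift(cloud(d));im=d["color"].astype(int);r,g,b=im[...,0],im[...,1],im[...,2]
    box=np.zeros(r.shape,bool);box[140:215,240:285]=1
    m=(r>150)&(g<100)&(b<100)&box; k=(g>r+40)&(g>b+30)&box
    print(n,"red",np.median(c[m],0).round(4),"green",np.median(c[k],0).round(4),c[k][:,2].min(),c[k][:,2].max())
```

```text
(True, np.float64(0.06657731869744352), np.float64(11.803624840013505), 25.7917)
29.675
w11 red [0.0831 0.0485 0.0961] green [nan nan nan] nan nan
w12 red [nan nan nan] green [nan nan nan] nan nan
```

View pics/w12c.png

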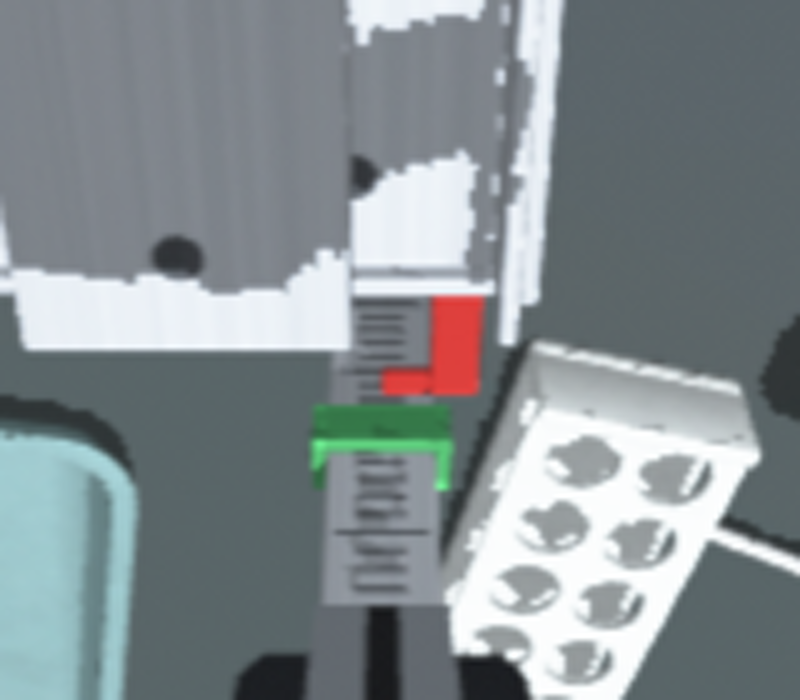

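Run:
```python
from h import *
f=lambda L:[(180+(a+.5)/5-.5,110+(b+.5)/5-.5) for a,b in L]
for n,v in (("w11",359),("w12",394)):
    d=load(n);c=lift(cloud(d));im=d["color"].astype(int);r,g,b=im[...,0],im[...,1],im[...,2]
    box=np.zeros(r.shape,bool);box[140:215,240:285]=1
    m=(r>150)&(g<100)&(b<100)&box; k=(g>r+40)&(g>b+30)&box
    print(n,"red",np.nanmedian(c[m],0).round(4),np.nanmax(c[m],0).round(4),"green",np.nanmedian(c[k],0).round(4),np.nanmin(c[k],0).round(4),np.nanmax(c[k],0).round(4))
    for x in (.089,.091,.093): print(x,lift(plane(d,f([(400,v),(400,406),(400,440)]),x))[:,2])
    print("loose top",np.nanmedian(c[125:150,200:215].reshape(-1,3),0))
```

```text
w11 red [0.0831 0.0485 0.0961] [0.1333 0.0548 0.0975] green [0.093  0.0359 0.1203] [ 0.0916  0.013  -0.0001] [0.2069 0.0489 0.1333]
0.089 [0.10126789 0.11689344 0.12748421]
0.091 [0.09864368 0.11442918 0.12512837]
0.093 [0.09601947 0.11196493 0.12277253]
loose top [ 0.02219811 -0.00641426  0.12750266]
w12 red [0.0847 0.0487 0.1082] [0.1502 0.0549 0.1101] green [0.093  0.0349 0.1206] [ 0.0913  0.0131 -0.0001] [0.2068 0.0489 0.133 ]
0.089 [0.11291829 0.11679632 0.1273903 ]
0.091 [0.11041386 0.11433158 0.125034  ]
0.093 [0.10790942 0.11186684 0.12267769]
loose top [ 0.01546438 -0.00422924  0.13953762]
```

Pointer top is now at 0.108, band middle ≈0.1175, and a full stroke gives about 12.5 mm. I need ~10.5 mm, so I'll stop the press about 8 mm above the full-down height (z≈0.0745).

Run:
```python
from h import *
manip.move_to(P(.2306,.21),[np.pi,0,Y])
up(.165)
zc=.0765
print(press(zc))
for _ in range(3):
    z=manip.read_position()[2]
    if z-.0745<.001: break
    zc-= (z-.0745); print(press(zc))
up(.22)
gauge("w13")
print(manip.read_time_s())
f=lambda L:[(180+(a+.5)/5-.5,110+(b+.5)/5-.5) for a,b in L]
d=load("w13");c=lift(cloud(d));im=d["color"].astype(int);r,g,b=im[...,0],im[...,1],im[...,2]
box=np.zeros(r.shape,bool);box[140:215,240:285]=1
m=(r>150)&(g<100)&(b<100)&box
print(np.nanmedian(c[m],0),np.nanmedian(c[125:150,200:215].reshape(-1,3),0))
snap("side","d13");snap("scene","s13");crop("s13",170,130,310,250,"s13c",5)
```

```text
(False, np.float64(0.07860886939866517), np.float64(5.318632250239169), 33.7333)
(False, np.float64(0.07499846266368339), np.float64(8.566808055761527), 33.9833)
37.8083
[0.08324193 0.04861996 0.11860454] [ 0.00941979 -0.00229844  0.14990721]
```

View pics/w13c.png

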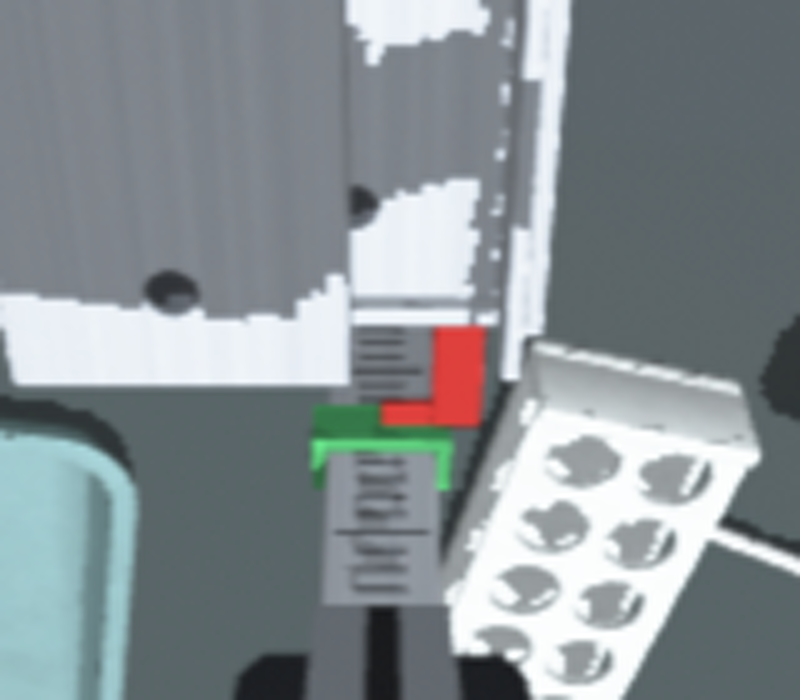

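View pics/s13c.png

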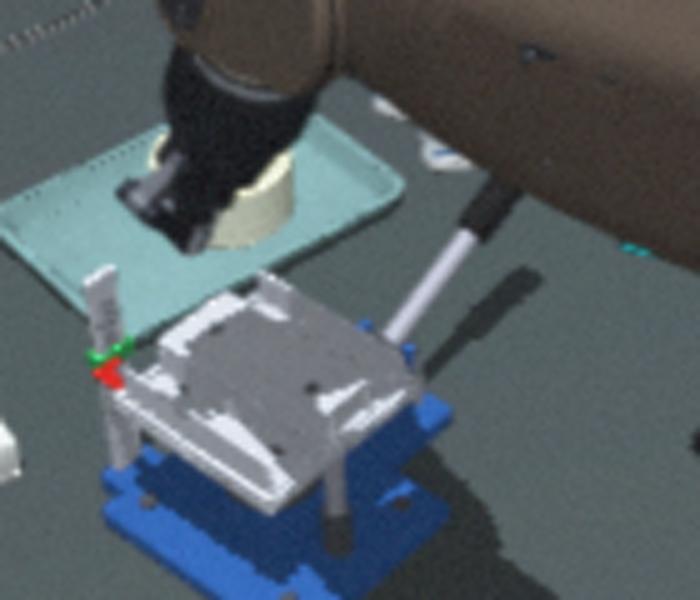

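The wrist view puts the pointer top at 0.1186, within the band. The scene view looks a little lower, so I'll cross-check by projecting.

Run:
```python
from h import *
def proj(d,pl):
    ex=np.array([np.cos(Y),np.sin(Y),0]);ey=np.array([-np.sin(Y),np.cos(Y),0])
    p=np.array([*C0,0])+pl[0]*ex+pl[1]*ey+[0,0,pl[2]]
    W=np.linalg.inv(d["c2w"]);q=W[:3,:3]@p+W[:3,3];s=q[:2]/q[2];s=s*(1+float(d["k1"])*(s@s));K=d["camera_matrix"];return np.array([K[0,0]*s[0]+K[0,2],K[1,1]*s[1]+K[1,2]])
s=cv2.imread("pics/s13.png")[175:225,170:220];s0=s;S=12
big=cv2.resize(s,None,fx=S,fy=S,interpolation=cv2.INTER_CUBIC)
d=load("s13")
def dot(pl,col):
    u,v=proj(d,pl);cv2.circle(big,(int((u-170+.5)*S),int((v-175+.5)*S)),3,col,-1);print(pl,u.round(1),v.round(1))
for y in (.022,.048):
    for z in (.111,.123): dot((.093,y,z),(255,0,255))
for q in [(.092,.053,.1186),(.092,.038,.1186),(.072,.053,.1186)]: dot(q,(255,255,0))
dot((.097,.046,.181),(0,0,0));dot((.097,.024,.181),(0,0,0))
cv2.imwrite("pics/chk.png",big)
crop("w13",230,160,290,215,"w13z",10)
```

```text
(0.093, 0.022, 0.111) 196.8 199.2
(0.093, 0.022, 0.123) 196.4 196.4
(0.093, 0.048, 0.111) 190.6 203.6
(0.093, 0.048, 0.123) 190.2 200.8
(0.092, 0.053, 0.1186) 189.3 202.9
(0.092, 0.038, 0.1186) 193.0 200.3
(0.072, 0.053, 0.1186) 193.8 205.8
(0.097, 0.046, 0.181) 187.5 185.8
(0.097, 0.024, 0.181) 192.9 182.1
```

View pics/chk.png

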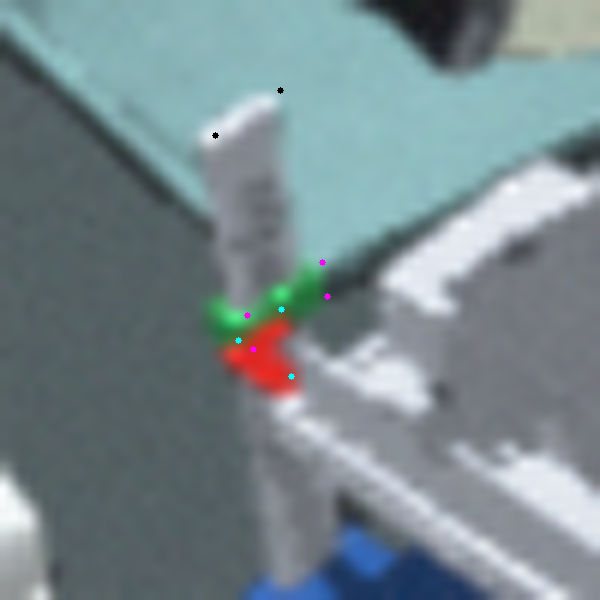

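View pics/w13z.png

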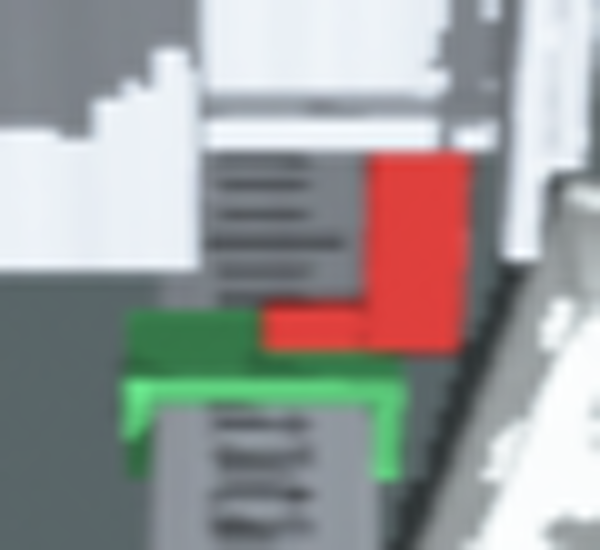

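The scene cross-check agrees to within about 3 mm. The pointer sits in the band near its middle, the lever is up, the nest is seated and the arm is clear, so I'm handing it in.

Run:
```python
from h import *
print(manip.read_ft_force(),manip.read_time_s())
manip.finish_job()
```

```text
[ 0.41244472 -0.47995557 -0.35711304] 37.9083
the job is handed in; nothing more can be done
```

I set the loose channel on the two lower channels and released it, then pumped the lift with three full strokes and one part stroke. I handed the job in at 37.9 s; no verdict was reported.

My last checks showed:
- **Nest:** after release the loose channel's top was at z≈0.102 m, against 0.101 expected. It was about 4 mm off centre along x and under 1 mm along y. After pumping, its top was at 0.150 m, which matches the table's rise.
- **Pointer:** the wrist camera put the pointer's top face at z≈0.119 m. The band's middle was at about 0.117 m, so the pointer is inside the band.
- **Disagreement:** the lower-resolution scene camera suggested the pointer was about 3 mm lower than that, which is still inside the band.
- **Lever and arm:** the lever looked fully up in the last scene picture. The gripper was clear, with under 1 N on the force sensor.
- **Not re-measured:** I never measured the bottles, the plaster block or the band for movement. The arm only touched the loose channel and the lever grip.

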